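# Serve walnuts from the spring-gate dispenser

### The job

Pour all five walnuts from the blue cup into the dispenser's hopper while its gate is shut, and stand the empty cup upright back on the counter. Then pull the spring gate out by its black handle until the white pointer is over the yellow mark, so that all the walnuts drop into the white bowl, and finish while still holding the handle there with the fingers. Leave the mug, tin, glass, bell and jar where they are.

Things in the scene. Friction and masses are not known exactly. Their poses are not given: they have to be found in the camera images.
- cup_mid (a point): Centre, half-way up, of the blue ceramic cup (no handle), slightly flared: outside diameter 56 mm at the foot, 62 mm half-way up, 68 mm at the rim, 72 mm tall, wall 3.5 mm, inner floor 5 mm up, about 0.18 kg; so it stands 36 mm above the counter. z is the cup's axis, towards its mouth. It holds the five walnuts, which fill it to about 50 mm. There is 30 mm or more free around it.
- walnut0: One of five alike small walnuts, nearly round, 22 to 23.2 mm, about 11 g; origin at its centre. They start in the blue cup.
- walnut1: One of five alike small walnuts, nearly round, 22 to 23.2 mm, about 11 g; origin at its centre. They start in the blue cup.
- walnut2: One of five alike small walnuts, nearly round, 22 to 23.2 mm, about 11 g; origin at its centre. They start in the blue cup.
- walnut3: One of five alike small walnuts, nearly round, 22 to 23.2 mm, about 11 g; origin at its centre. They start in the blue cup.
- walnut4: One of five alike small walnuts, nearly round, 22 to 23.2 mm, about 11 g; origin at its centre. They start in the blue cup.
- hopper_mouth (a point): Centre of the open top of the wooden walnut dispenser's hopper, 180 mm above the counter. The dispenser is fixed. The mouth is square, 130 mm inside along x and y; sloping sides lead down to a short straight chute, 54 x 76 mm, whose outlet 84 mm below the mouth is closed by the gate. x axis: points from the handle towards the hopper; the gate is pulled out along -x, roughly towards the robot. Beneath the hopper, on the dispenser's base, stands the bowl.
- gate (a joint): How far the steel gate slide is pulled out, m: 0 shut (its stop), up to 0.11. A spring pulls it shut with about 4 N at 0, rising to about 8 N at 0.08; let go, it closes. From about 0.055 the outlet is fully open.
- gate_grip (a point): Grip point of the gate's black upright handle post, at its centre line 175 mm above the counter. The post is 18 mm along x, 26 mm along y, and rises from 96 to 202 mm; it stands 150 mm in front (-x) of the hopper's centre when shut, with free space above and around it (the guide rail, its top 92 mm above the counter, runs 55 mm to its +y side). x axis as for hopper_mouth: pull along -x. Moves with the gate.
- pointer (a point): Tip of the white pointer arm (4 mm wide) that the gate carries, over the guide rail; 100 mm above the counter. Moves with the gate.
- mark_top (a point): Centre of the top of the yellow mark, a 12 mm wide collar fixed on the dark steel guide rail, 56 to 82 mm further out (-x) than the pointer when the gate is shut. Its x axis is that of the dispenser. When the gate is pulled out right, the white pointer stands over the middle of it.
- bowl: White serving bowl, 132 mm across, 50 mm tall, standing loose under the outlet on the dispenser's 8 mm base; origin under its centre. Need not be touched.
- mug: Bystander: white ceramic mug, 78 mm across, 80 mm tall, empty, with a side handle at its +y; origin under its centre.
- tin: Bystander: yellow can with a paper label, 70 mm across, 90 mm tall; origin under its centre.
- tumbler: Bystander: clear empty glass 100 mm tall, 72 mm across the rim, with a green straw up to 150 mm; origin under its centre.
- bell: Bystander: brass hand bell, 70 mm across, 80 mm tall; origin under its centre.
- jar: Bystander: amber glass jar with dark lid, 80 mm across, 110 mm tall; origin under its centre.

How it is judged (in metres and radians):
On the way, in this order (a step that is already met when the one before it is completed fails the run):
1. all five walnuts lie in the hopper, the gate shut (value of joint gate below 0.01 m and x of walnut0 in the frame of hopper_mouth between -0.066 and 0.066 m and y of walnut0 in the frame of hopper_mouth between -0.066 and 0.066 m and z of walnut0 in the frame of hopper_mouth between -0.095 and 0 m and x of walnut1 in the frame of hopper_mouth between -0.066 and 0.066 m and y of walnut1 in the frame of hopper_mouth between -0.066 and 0.066 m and z of walnut1 in the frame of hopper_mouth between -0.095 and 0 m and x of walnut2 in the frame of hopper_mouth between -0.066 and 0.066 m and y of walnut2 in the frame of hopper_mouth between -0.066 and 0.066 m and z of walnut2 in the frame of hopper_mouth between -0.095 and 0 m and x of walnut3 in the frame of hopper_mouth between -0.066 and 0.066 m and y of walnut3 in the frame of hopper_mouth between -0.066 and 0.066 m and z of walnut3 in the frame of hopper_mouth between -0.095 and 0 m and x of walnut4 in the frame of hopper_mouth between -0.066 and 0.066 m and y of walnut4 in the frame of hopper_mouth between -0.066 and 0.066 m and z of walnut4 in the frame of hopper_mouth between -0.095 and 0 m), for 0.2 s.
2. the cup stands upright on the counter, let go (height (world z) of cup_mid between 0.03 and 0.043 m and angle between cup_mid's own z axis and vertical below 0.15 rad and contact force between cup and the arm below 0.1 N and contact force between cup and the fingers below 0.1 N and linear speed of cup below 0.02 m/s), for 0.2 s.
At the end, for the whole second after the job is handed in: The gate is held still by the fingers (more than 2 N of contact, nothing else holding it) with the pointer within 8 mm of the mark's centre along the slide; all five walnuts lie in the bowl; the cup stands upright (within 0.15 rad) on the counter, not touched by the robot (all of step 2 and x of pointer in the frame of mark_top between -0.008 and 0.008 m and contact force between the fingers and gate above 2 N and contact force between gate and cup below 0.3 N and velocity of joint gate between -0.01 and 0.01 m/s and horizontal distance between each of walnut0, walnut1, walnut2, walnut3, walnut4 and bowl below 0.062 m and z of walnut0 in the frame of bowl between 0 and 0.055 m and z of walnut1 in the frame of bowl between 0 and 0.055 m and z of walnut2 in the frame of bowl between 0 and 0.055 m and z of walnut3 in the frame of bowl between 0 and 0.055 m and z of walnut4 in the frame of bowl between 0 and 0.055 m); the arm keeps its last pose, push and grip.
It fails at once if the mug is moved more than 30 mm or knocked over (distance of mug from where it was at the start of the episode above 0.03 m or angle between mug's own z axis and vertical above 0.5 rad).
It fails at once if the tin is moved more than 30 mm or knocked over (distance of tin from where it was at the start of the episode above 0.03 m or angle between tin's own z axis and vertical above 0.5 rad).
It fails at once if the tumbler is moved more than 30 mm or knocked over (distance of tumbler from where it was at the start of the episode above 0.03 m or angle between tumbler's own z axis and vertical above 0.5 rad).
It fails at once if the bell is moved more than 30 mm or knocked over (distance of bell from where it was at the start of the episode above 0.03 m or angle between bell's own z axis and vertical above 0.5 rad).
It fails at once if the jar is moved more than 30 mm or knocked over (distance of jar from where it was at the start of the episode above 0.03 m or angle between jar's own z axis and vertical above 0.5 rad).
It also fails if it takes over 69 s, if anything falls off the work surface, if the arm or the gripper's body presses on something with over 40 N, if the wrist force passes 120 N, or if a joint passes its speed limit or range.

### The arm

A 6-joint arm with a two-finger parallel gripper is mounted at the origin on the work surface. World frame = base frame: x ahead of the robot, y to its left, z up, the work surface at z = 0. Lengths are in m, angles in degrees, forces in N, time in s.
With the tool pointing down it reaches from about 0.35 to 0.875 m from the base axis. Payload 4.2 kg.
Tool frame: the origin (TCP) lies midway between the tips of the shut fingers; the grasp point (between the pads) lies 19 mm behind it (env.hold_point_z is the distance from the TCP to the grasp point, in m); z points along the fingers, y is the line along which they close (so a half turn about z gives the same grasp; the last joint's range is limited). The gripper opens to 85 mm and grips with 20 to 120 N. Pads are 22 mm wide; open, the fingers measure 114 mm over their backs; the gripper's body (76 mm by 85 mm) begins 54 mm behind the grasp point. The pads swing forward as they close: fully open they stand 13 mm farther back than shut.
Start: joints at [-48.438, 22.042, 0.453, 0, -68.411, -14.817], TCP at [0.281, -0.558, 0.21] pointing down, gripper open.
Joint ranges: [-179.83, 179.83], [-69.29, 118.12], [-61.27, 80.66], [-181.25, 117.63], [-171.15, -9.14], [-177.46, 177.46]. Speed limits (degrees/s): [159.86, 159.86, 180, 180, 180, 180].

### API

Orientations are given as a 3x3 rotation matrix whose columns are the frame's x, y, z axes.
In Python, from workcell import env gives the robot as it stands.
- The arm moves only by the tool carry_out, never from a script. Its argument "moves" is a list of rows, each an object with "linear": the shift along the world's x, y, z in mm, a list of three; "rot": the turn, a rotation vector about the world's x, y, z in degrees, a list of three. A call has 1 to 8 rows; each row is the pose to reach, as a shift and turn from the pose commanded when the call began; what a row does not reach only later rows make up. A row lasts 1/10 s, in which the tool goes at most 50 mm and 8.59 degrees, less where a joint would pass 70% of its speed; a pose out of reach is approached as far as the arm can. A call with a gripper value outside its range is refused whole. "jaw" is the gripper's target within -1 to 1 (shut at 1, half-way at 0, fully open at -1), set as the call begins (left out, the last holds). The fingers move at their own pace and stop on an object; "force" is the grip in N (left out, the last holds). Time passes only in rows, so rows that repeat a pose let the fingers close. It gives the time, the measured TCP pose, the force, the opening and the grip force at its end, in the units of the state.
- env.observe(): the state, without advancing time (a new reading comes with each control period).
- env.read_camera(name): name is "side" or "top" or "wrist"; returns (picture, depth): 420x560x3 uint8, red, green, blue; 420x560 float32, m along the optical axis (not along the pixel's ray), 0 where there is no reading.
- env.camera_params(name): a dict with "fovy" (degrees; the focal length in pixels is half the picture's height over the tangent of half this angle, whatever the lens; pixels are square), "cx", "cy" (the principal point, pixels), "rvec" (rotation vector, rad) and "tvec" (3), from world to camera coordinates, as OpenCV has them. Camera axes: x right, y down, z forward; pixel columns grow to the right and rows downward; lengths in m; the calibration is good to about 2 mm. A picture is of the moment at which its call begins: read the wrist's pose just before it. camera_params takes no time and is no camera call; for the wrist camera it gives the pose at the moment of the call.
- env.job_done(): hands the job in; it is judged then, once.
The state is a dict: "time": time; "joint_positions": joint angles; "qvel": joint speeds; "joint_torque": joint torques, N m; "tcp_pos": TCP position; "eef_rot": TCP orientation; "ft_force": force on the tool from outside, world axes, zero at the start; "wrist_torque": the same for the moment, N m; "gripper_width": finger opening in m; "grasp_force": force on a finger pad.
Only numpy, scipy, OpenCV 4.12 (cv2) and the standard library are available. Lean on these libraries where they do the work, as an engineer would, in place of code of your own. Each camera call takes 0.05 s, during which the arm holds its last target. There are 200 camera calls.

## Working session

There is one attempt and no reset: what is moved stays moved. The work goes in short steps, Python scripts to look and compute and a tool call to move; the robot and the scene stay as the last step left them, time stands still between calls to the robot, and variables do not carry over. Pictures are saved under pics/ and viewed, at most 10 in all, crops included, and the job is handed in when it is done.

Besides the shell and the picture viewer there is one more tool, called after ">>>" in YAML: its name, and indented under it one key for each argument. carry_out: Moves the arm, as the interface text tells. Its arguments: {"type":"object","properties":{"moves":{"type":"array"},"jaw":{"type":"number"},"force":{"type":"number"}},"required":["moves"]}

```bash
mkdir -p pics
cat > h.py <<'E'
import numpy as np, cv2
from workcell import env
def cam(n):
    p=env.camera_params(n); im,d=env.read_camera(n)
    f=210/np.tan(np.radians(p['fovy'])/2); R=cv2.Rodrigues(np.array(p['rvec'],float))[0]; t=np.array(p['tvec'],float).ravel()
    return im,d,(f,p['cx'],p['cy'],R,t)
def cloud(d,c):
    f,cx,cy,R,t=c; v,u=np.mgrid[:d.shape[0],:d.shape[1]]
    P=np.stack([(u-cx)/f*d,(v-cy)/f*d,d],-1)
    return (P-t)@R
def save(n,im): cv2.imwrite('pics/'+n,cv2.cvtColor(im,cv2.COLOR_RGB2BGR))
E
python3 - <<'E'
from h import *
o=env.observe();print(o['tcp_pos'],o['eef_rot'],o['gripper_width'],env.hold_point_z)
for n in('top','side'):
    im,d,c=cam(n);save(n+'0.png',im);np.savez(n+'0.npz',im=im,d=d,P=cloud(d,c));print(n,c)
E
```

```text
[ 0.2810079  -0.55754585  0.2090063 ] [[-8.93088233e-01 -4.49880232e-01 -1.08874280e-03]
 [-4.49881537e-01  8.93086152e-01  1.93059246e-03]
 [ 1.03805736e-04  2.21399470e-03 -9.99997544e-01]] 0.08531929534156481 0.0187
top (np.float64(461.25195165096), 277.6688393629899, 210.39019631653284, array([[ 0.11121472, -0.99378534,  0.00468821],
       [-0.9691562 , -0.10950003, -0.22078498],
       [ 0.21992624,  0.02001093, -0.97531124]]), array([-0.04717536,  0.56426659,  1.29159022]))
side (np.float64(524.2213830901544), 276.98561178590995, 212.08674093207605, array([[-0.70423493, -0.70971687, -0.01884476],
       [-0.36282798,  0.382587  , -0.84969585],
       [ 0.61025324, -0.59154809, -0.52693627]]), array([0.40723447, 0.3029278 , 1.15947148]))
```

View pics/top0.png

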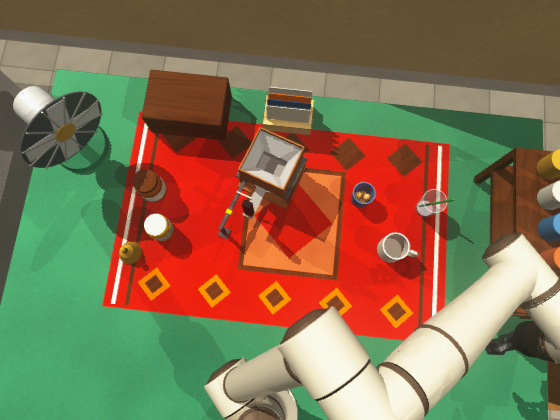

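View pics/side0.png

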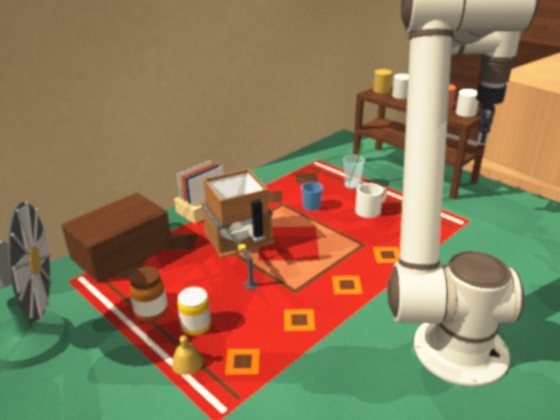

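The top view shows the cup at (364,194), the hopper mouth near (272,160), the black handle at (248,208) and the yellow mark at (229,212). The mug is at (395,248) and the glass at (432,202). In the side view the cup is at (312,196) and the handle at (257,218).

Run:
```python
from h import *
from scipy import ndimage
z=np.load('top0.npz');im,d,P=z['im'],z['d'],z['P']
hsv=cv2.cvtColor(im,cv2.COLOR_RGB2HSV)
def rep(n,m,box,zr):
    x0,y0,x1,y1=box;k=np.zeros(m.shape,bool);k[y0:y1,x0:x1]=1
    k&=m&(d>0)&(P[...,2]>zr[0])&(P[...,2]<zr[1]);q=P[k]
    if len(q)<3: print(n,'few',len(q));return
    (c,s,a)=cv2.minAreaRect((q[:,:2]*1000).astype(np.float32))
    print(n,len(q),'mean',q.mean(0).round(4),'rect',np.round(c,1),np.round(s,1),round(a,1),'z',np.percentile(q[:,2],[5,50,95]).round(3))
H,S,V=[hsv[...,i].astype(int) for i in range(3)]
A=np.ones(H.shape,bool)
rep('cup rim',A,(345,175,385,215),(.06,.09))
rep('hopper top',A,(225,115,315,215),(.17,.19))
rep('handle',V<70,(230,190,265,225),(.185,.22))
rep('yellow',(H>20)&(H<35)&(S>150)&(V>120),(215,200,240,220),(.05,.15))
rep('rail',A,(212,180,250,240),(.08,.1))
rep('white',(S<60)&(V>150),(230,175,250,205),(.085,.12))
rep('mug',A,(370,225,425,270),(.07,.09))
rep('glass',A,(410,180,455,220),(.05,.16))
for n,b in(('jar',(130,160,170,205)),('tin',(140,210,176,245)),('bell',(115,235,145,270)),('box',(140,65,235,140)),('shelf',(260,80,318,135))): rep(n,A,b,(.03,.4))
cv2.imwrite('pics/crop.png',cv2.resize(im[110:250,190:330,::-1],(700,700))[:600])
```

```text
cup rim 127 mean [ 0.648  -0.2313  0.0692] rect [ 646.2 -229.6] [67.2 66.3] 15.8 z [0.062 0.069 0.075]
hopper top 450 mean [0.6814 0.0532 0.1778] rect [643.4  63.6] [139.1 229.3] 70.6 z [0.171 0.178 0.183]
handle 66 mean [0.5416 0.0952 0.1996] rect [542.8  95.6] [23.9 17.3] 66.1 z [0.19  0.2   0.204]
yellow 25 mean [0.5413 0.1553 0.0932] rect [541.2 156.2] [15.9 12. ] 83.3 z [0.088 0.094 0.097]
rail 252 mean [0.5594 0.1445 0.0921] rect [553.2 122.6] [ 70.6 161.4] 68.6 z [0.086 0.092 0.097]
white 15 mean [0.5945 0.1215 0.0996] rect [594.2 120. ] [39.1  6.1] 66.5 z [0.094 0.1   0.104]
mug 163 mean [ 0.4974 -0.3322  0.0781] rect [ 497.3 -329.8] [75.8 77. ] 30.6 z [0.071 0.078 0.084]
glass 415 mean [ 0.6398 -0.4334  0.0834] rect [ 637.  -428.4] [69. 72.] 21.8 z [0.054 0.083 0.12 ]
jar 761 mean [0.5935 0.3975 0.0934] rect [599.1 403.4] [77.9 75.8] 10.7 z [0.042 0.107 0.113]
tin 563 mean [0.4762 0.3536 0.0813] rect [478.8 358.3] [67.5 67.1] 13.9 z [0.043 0.088 0.093]
bell 201 mean [0.3987 0.44   0.047 ] rect [400.  444.6] [44.5 44.8] 7.0 z [0.032 0.043 0.077]
box 4972 mean [0.8516 0.3226 0.1096] rect [866.4 329.5] [242.7 164.3] 90.0 z [0.052 0.118 0.123]
shelf 1962 mean [0.8694 0.0205 0.0987] rect [845.   19.7] [149.8 181.1] 89.7 z [0.044 0.11  0.142]
```

View pics/crop.png

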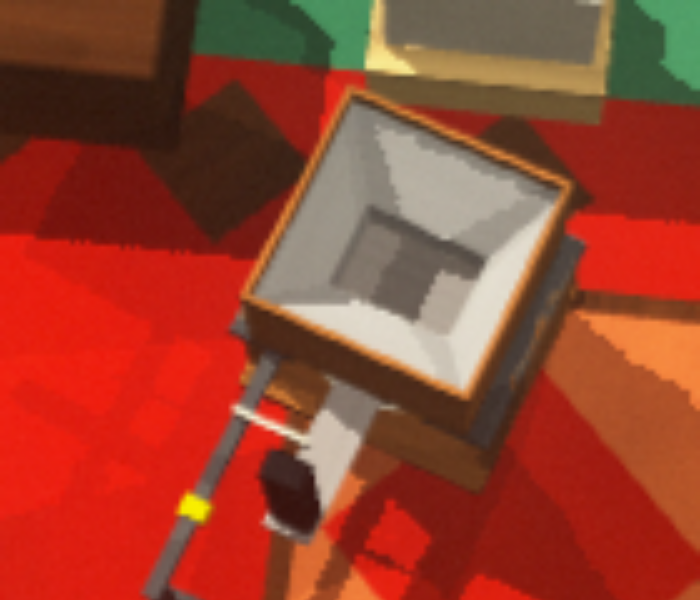

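The crop shows the hopper rim corners at about (350,92), (570,185), (468,398) and (243,298). The pointer tip is near (236,408), the yellow mark at (194,508) and the handle top at (290,480).

```bash
cat >> h.py <<'E'
from scipy.spatial.transform import Rotation as Ro
def ray(c,uv,z):
    f,cx,cy,R,t=c; uv=np.atleast_2d(uv).astype(float)
    D=np.c_[(uv[:,0]-cx)/f,(uv[:,1]-cy)/f,np.ones(len(uv))]@R; C=-R.T@t
    return C+D*((z-C[2])/D[:,2])[:,None]
def pose(az,pitch,roll=0):  # tool z at azimuth az, pitched down; roll about -tool z
    a,p=np.radians([az,pitch]); t=np.array([np.cos(a)*np.cos(p),np.sin(a)*np.cos(p),-np.sin(p)])
    l=np.array([-np.sin(a),np.cos(a),0]); R=np.c_[np.cross(l,t),l,t]
    return Ro.from_rotvec(-np.radians(roll)*t).as_matrix()@R
def delta(g,R,back=0,deep=0.0):  # grasp point g -> mm shift, deg rotvec
    o=env.observe(); tcp=np.array(g)+R[:,2]*(env.hold_point_z+deep-back)
    r=Ro.from_matrix(R@np.array(o['eef_rot']).T).as_rotvec(degrees=True)
    print('lin',((tcp-o['tcp_pos'])*1000).round(1),'rot',r.round(2),'|',np.linalg.norm(r).round(1))
def st():
    o=env.observe(); print(round(o['time'],2),'q',np.round(o['joint_positions'],1),'tcp',np.round(o['tcp_pos'],4),'w',round(o['gripper_width'],4),'F',np.round(o['ft_force'],1),'g',round(o['grasp_force'],1)); return o
E
python3 - <<'E'
from h import *
p=env.camera_params('top');c=(210/np.tan(np.radians(p['fovy'])/2),p['cx'],p['cy'],cv2.Rodrigues(np.array(p['rvec'],float))[0],np.array(p['tvec'],float).ravel())
k=np.array([[350,92],[570,185],[468,398],[243,298]])/5+[190,110]
q=ray(c,k,.18);m=q.mean(0);print(q.round(3),m)
for a,b in((3,0),(2,1)): v=q[b]-q[a];print(np.degrees(np.arctan2(v[1],v[0])),np.linalg.norm(v))
for a,b in((1,0),(2,3)): v=q[b]-q[a];print(np.degrees(np.arctan2(v[1],v[0]))-90,np.linalg.norm(v))
print('mark',ray(c,[194/5+190,508/5+110],.094),'pointer',ray(c,[236/5+190,408/5+110],.1))
R=pose(-19.6,30); delta([.6465,-.23,.046],R,back=.13)
E
```

```text
[[ 0.767  0.089  0.18 ]
 [ 0.726 -0.039  0.18 ]
 [ 0.599  0.004  0.18 ]
 [ 0.641  0.133  0.18 ]] [0.68337334 0.0467477  0.18      ]
-19.12600286831445 0.13331463261639856
-18.547605275010348 0.13459822522069892
-17.746211447622457 0.13375845492516658
-18.301431786636044 0.1350923988107502
mark [[0.53980071 0.15429137 0.094     ]] pointer [[0.59976716 0.13742776 0.1       ]]
lin [ 274.7  360.  -107.5] rot [  3.73 -61.44 -41.99] | 74.5
```

>>> carry_out:
  moves:
    - {"linear":[50,30,20],"rot":[0.4,-7,-4.8]}
    - {"linear":[90,70,20],"rot":[0.9,-14,-9.6]}
    - {"linear":[125,115,20],"rot":[1.3,-21,-14.4]}
    - {"linear":[155,155,20],"rot":[1.7,-28,-19]}
    - {"linear":[185,195,20],"rot":[2.1,-35,-24]}
    - {"linear":[210,235,20],"rot":[2.6,-42,-28.7]}
    - {"linear":[235,275,20],"rot":[3,-49,-33.5]}
    - {"linear":[255,315,20],"rot":[3.4,-56,-38.3]}
  jaw: -1

```text
time: 0.9
tcp_pos: [0.5017, -0.2899, 0.2163]
eef_rot: [[-0.641, 0.182, 0.746], [0.086, 0.982, -0.166], [-0.763, -0.043, -0.645]]
ft_force: [-1.9, -0.1, -2.2]
gripper_width: 0.0857
grasp_force: 0.0
```

Run:
```python
from h import *
st();delta([.6465,-.23,.046],pose(-19.6,30),back=.13)
```

```text
0.9 q [-20.5   2.2 -29.8 -35.8 -10.3 -46.3] tcp [ 0.5017 -0.2899  0.2163] w 0.0857 F [-1.9 -0.1 -2.2] g 0.0
lin [  54.    92.3 -114.7] rot [ -0.29 -10.51  -8.84] | 13.7
```

```bash
cat >> h.py <<'E'
def rotw(q): return Ro.from_euler('ZYXYX',[q[0],q[1]-q[2],q[3],-q[4],q[5]],degrees=True)
def fk(q,k):
    a1,d1,a2,a3,d4,d6=k; s=np.radians(q[1]); p=np.radians(q[1]-q[2])
    x=a1+a2*np.sin(s)+d4*np.cos(p)+a3*np.sin(p); z=d1+a2*np.cos(s)-d4*np.sin(p)+a3*np.cos(p)
    R=rotw(q); return Ro.from_euler('Z',q[0],degrees=True).apply([x,0,z])+d6*R.apply([1,0,0]), R
E
python3 - <<'E'
from h import *
from scipy.optimize import least_squares
o=env.observe();q2=np.array(o['joint_positions']);q1=np.array([-48.438,22.042,.453,0,-68.411,-14.817])
R1=np.array([[-0.893088,-.44988,-.001089],[-.449881,.893086,.00193],[.0001,.0022,-1]]);R2=np.array(o['eef_rot'])
print(rotw(q1).inv().as_matrix()@R1);print(rotw(q2).inv().as_matrix()@R2)
D=[(q1,[.281,-.5575,.209]),(q2,o['tcp_pos'])]
k0=np.array([0,.3,.35,0,.35,.25])
r=least_squares(lambda k:np.concatenate([(fk(q,k)[0]-p)*1000 for q,p in D]+[(k-k0)*5]),k0)
print(r.x,r.fun)
E
```

```text
Traceback (most recent call last):
  File "h.py", line 27, in rotw
    def rotw(q): return Ro.from_euler('ZYXYX',[q[0],q[1]-q[2],q[3],-q[4],q[5]],degrees=True)
                        ~~~~~~~~~~~~~^^^^^^^^^^^^^^^^^^^^^^^^^^^^^^^^^^^^^^^^^^^^^^^^^^^^^^^
  File "scipy/spatial/transform/_rotation.pyx", line 1413, in scipy.spatial.transform._rotation.Rotation.from_euler
ValueError: Expected axis specification to be a non-empty string of upto 3 characters, got ZYXYX
```

>>> carry_out:
  moves:
    - {"linear":[20,0,20],"rot":[0,-5,5]}
    - {"linear":[20,0,40],"rot":[0,-10,10]}
    - {"linear":[20,0,50],"rot":[0,-13,15]}
    - {"linear":[20,0,50],"rot":[0,-14,20]}

```text
time: 1.3
tcp_pos: [0.5244, -0.2968, 0.2719]
eef_rot: [[-0.474, -0.08, 0.877], [-0.067, 0.996, 0.054], [-0.878, -0.033, -0.477]]
ft_force: [-0.0, 0.2, -0.9]
gripper_width: 0.0856
grasp_force: 0.0
```

Run:
```python
from h import *
o=st();print(rotw(o['joint_positions']).inv().as_matrix()@np.array(o['eef_rot']))
```

```text
1.3 q [-44.6   6.1 -15.9 -71.2 -43.8   5. ] tcp [ 0.5244 -0.2968  0.2719] w 0.0856 F [-0.   0.2 -0.9] g 0.0Traceback (most recent call last):
  File "<stdin>", line 2, in <module>
  File "h.py", line 27, in rotw
    def rotw(q): return Ro.from_euler('ZYXYX',[q[0],q[1]-q[2],q[3],-q[4],q[5]],degrees=True)
                        ~~~~~~~~~~~~~^^^^^^^^^^^^^^^^^^^^^^^^^^^^^^^^^^^^^^^^^^^^^^^^^^^^^^^
  File "scipy/spatial/transform/_rotation.pyx", line 1413, in scipy.spatial.transform._rotation.Rotation.from_euler
ValueError: Expected axis specification to be a non-empty string of upto 3 characters, got ZYXYX
```

```bash
python3 - <<'E'
s=open('h.py').read()
s=s.replace("def rotw(q): return Ro.from_euler('ZYXYX',[q[0],q[1]-q[2],q[3],-q[4],q[5]],degrees=True)","""def rotw(q,s4=1,s6=1): return Ro.from_euler('ZYX',[q[0],q[1]-q[2],s4*q[3]],degrees=True)*Ro.from_euler('YX',[-q[4],s6*q[5]],degrees=True)""")
open('h.py','w').write(s)
E
python3 - <<'E'
from h import *
o=env.observe();q3=np.array(o['joint_positions'])
q1=np.array([-48.438,22.042,.453,0,-68.411,-14.817]);q2=np.array([-20.5,2.2,-29.8,-35.8,-10.3,-46.3])
R=[np.array([[-0.893088,-.44988,-.001089],[-.449881,.893086,.00193],[.0001,.0022,-1]]),np.array([[-0.641,0.182,0.746],[0.086,0.982,-0.166],[-0.763,-0.043,-0.645]]),np.array(o['eef_rot'])]
for s4 in(1,-1):
  for s6 in(1,-1):
    print(s4,s6,[(rotw(q,s4,s6).inv().as_matrix()@r).round(2).tolist() for q,r in zip((q1,q2,q3),R)])
E
```

```text
1 1 [[[-0.0, -0.0, 1.0], [-0.87, 0.49, 0.0], [-0.49, -0.87, -0.0]], [[0.03, -0.21, 0.98], [0.96, 0.28, 0.03], [-0.28, 0.94, 0.21]], [[0.5, -0.86, 0.14], [0.71, 0.5, 0.5], [-0.5, -0.15, 0.86]]]
1 -1 [[[-0.0, -0.0, 1.0], [-1.0, 0.0, -0.0], [-0.0, -1.0, -0.0]], [[0.03, -0.21, 0.98], [-0.33, 0.92, 0.21], [-0.94, -0.33, -0.04]], [[0.5, -0.86, 0.14], [0.79, 0.51, 0.34], [-0.37, -0.06, 0.93]]]
-1 1 [[[-0.0, -0.0, 1.0], [-0.87, 0.49, 0.0], [-0.49, -0.87, -0.0]], [[-0.0, -0.0, 1.0], [0.05, 1.0, 0.0], [-1.0, 0.05, -0.0]], [[0.0, -0.0, 1.0], [-0.98, -0.17, 0.0], [0.17, -0.98, -0.0]]]
-1 -1 [[[-0.0, -0.0, 1.0], [-1.0, 0.0, -0.0], [-0.0, -1.0, -0.0]], [[-0.0, -0.0, 1.0], [-1.0, -0.0, -0.0], [-0.0, -1.0, -0.0]], [[0.0, -0.0, 1.0], [-1.0, 0.0, 0.0], [-0.0, -1.0, -0.0]]]
```

```bash
sed -i 's/s4=1,s6=1/s4=-1,s6=-1/' h.py
cat >> h.py <<'E'
C=np.array([[0,0,1],[-1,0,0],[0,-1,0.]])
LO=np.array([-179,-69,-61,-181,-171,-177.]);HI=np.array([179,118,80,117,-9.5,177.])
from scipy.optimize import least_squares
import os
K=np.load('k.npy') if os.path.exists('k.npy') else None
def ik(tcp,R,q0):
    def f(q):
        p,r=fk(q,K); return np.r_[(p-tcp)*100,(Ro.from_matrix(R)*Ro.from_matrix(r.as_matrix()@C).inv()).as_rotvec()*10]
    s=least_squares(f,np.clip(q0,LO+.1,HI-.1),bounds=(LO,HI)); return s.x,np.linalg.norm(s.fun)
E
python3 - <<'E'
from h import *
o=env.observe()
D=[([-48.438,22.042,.453,0,-68.411,-14.817],[.281,-.5575,.209]),([-20.5,2.2,-29.8,-35.8,-10.3,-46.3],[.5017,-.2899,.2163]),(o['joint_positions'],o['tcp_pos'])]
k0=np.array([0,.3,.35,0,.35,.25])
r=least_squares(lambda k:np.concatenate([(fk(q,k)[0]-p)*1000 for q,p in D]+[(k-k0)*3]),k0)
print(r.x.round(4),r.fun[:9].round(2)); np.save('k.npy',r.x)
import h; h.K=r.x
q0=np.array(o['joint_positions'])
cup=np.array([.6465,-.23,.046]);hop=np.array([.683,.047,.25])
for pitch in(25,35):
  for az in(-10,0,10,20):
    out=[]
    for back in(.12,0.):
        R=pose(az,pitch);q,e=ik(cup+R[:,2]*(h.env.hold_point_z-back),R,q0);out.append((q.round(0).astype(int).tolist(),round(e,2)))
    print(pitch,az,out)
for az in(-20,0,20):
  for sg in(1,-1):
    q=q0;out=[]
    for roll in(0,30,60,90,110,130,150):
        R=pose(az,12,sg*roll);q,e=ik(hop+R[:,2]*.0187,R,q);out.append((q.round(0).astype(int).tolist(),round(e,2)))
    print('pour',az,sg,out[0],out[3],out[-2],out[-1])
E
```

```text
[0.1128 0.0592 0.4055 0.0484 0.3381 0.1722] [115.11 110.75 -25.56  39.53 106.77  -1.   -26.43 -36.53  26.56]
25 -10 [([-25, 19, -44, -158, -39, 79], np.float64(0.0)), ([-22, 36, -27, -162, -38, 81], np.float64(0.0))]
25 0 [([-30, 21, -41, -138, -42, 70], np.float64(0.0)), ([-24, 36, -25, -145, -40, 72], np.float64(0.0))]
25 10 [([-34, 24, -36, -119, -46, 61], np.float64(0.0)), ([-27, 38, -23, -128, -43, 65], np.float64(0.0))]
25 20 [([-37, 27, -30, -104, -52, 55], np.float64(0.0)), ([-28, 39, -20, -114, -48, 58], np.float64(0.0))]
35 -10 [([-24, 17, -37, -147, -21, 67], np.float64(0.0)), ([-22, 34, -23, -156, -24, 75], np.float64(0.0))]
35 0 [([-29, 18, -35, -121, -27, 51], np.float64(0.0)), ([-24, 35, -22, -134, -27, 61], np.float64(0.0))]
35 10 [([-32, 21, -31, -102, -34, 42], np.float64(0.0)), ([-26, 36, -20, -116, -32, 52], np.float64(0.0))]
35 20 [([-35, 24, -26, -89, -42, 38], np.float64(0.0)), ([-27, 37, -17, -101, -38, 46], np.float64(0.0))]
pour -20 1 ([3, 17, -19, -181, -24, 86], np.float64(3.89)) ([3, 17, -19, -181, -24, 176], np.float64(3.89)) ([2, 17, -14, -146, -10, 177
[... 387 characters left out ...]
17, -14, -138, -12, 177], np.float64(2.5)) ([2, 17, -13, -118, -10, 177], np.float64(2.92))
pour 0 -1 ([4, 18, -19, -181, -25, 90], np.float64(0.59)) ([4, 18, -19, -181, -25, 0], np.float64(0.59)) ([4, 18, -19, -181, -25, -40], np.float64(0.59)) ([4, 18, -19, -181, -25, -60], np.float64(0.59))
pour 20 1 ([0, 18, -18, -138, -31, 56], np.float64(0.0)) ([0, 18, -18, -138, -31, 146], np.float64(0.0)) ([-1, 18, -16, -129, -29, 177], np.float64(0.6)) ([-1, 18, -13, -110, -25, 177], np.float64(1.72))
pour 20 -1 ([0, 18, -18, -138, -31, 56], np.float64(0.0)) ([0, 18, -18, -138, -31, -34], np.float64(0.0)) ([0, 18, -18, -138, -31, -74], np.float64(0.0)) ([0, 18, -18, -138, -31, -94], np.float64(0.0))
```

```bash
python3 - <<'E'
s=open('h.py').read()
s=s.replace("a1,d1,a2,a3,d4,d6=k","a1,d1,a2,a3,d4,d6,b=k").replace("apply([x,0,z])","apply([x,b,z])")
open('h.py','w').write(s)
E
cat > plan.py <<'E'
import h
from h import *
o=env.observe()
q0=np.array(o['joint_positions'])
cup=np.array([.6465,-.23,.046]);hop=np.array([.683,.047,.25])
def P():
  for pitch in(25,35):
   for az in(-20,0,10,20):
    out=[]
    for back in(.12,0.):
        R=pose(az,pitch);q,e=ik(cup+R[:,2]*(.0187-back),R,q0);out.append((q.round(0).astype(int).tolist(),round(e,2)))
    print(pitch,az,out)
  for az in(-10,0,10,20,30,40):
   for sg in(1,-1):
    q=q0;out=[]
    for roll in(0,30,60,90,110,130,150):
        R=pose(az,12,sg*roll);q,e=ik(hop+R[:,2]*.0187,R,q);out.append((q.round(0).astype(int).tolist(),round(e,2)))
    print('pour',az,sg,out[0],out[3],out[-2],out[-1])
E
python3 - <<'E'
from plan import *
D=[([-48.438,22.042,.453,0,-68.411,-14.817],[.281,-.5575,.209]),([-20.5,2.2,-29.8,-35.8,-10.3,-46.3],[.5017,-.2899,.2163]),(q0,o['tcp_pos'])]
k0=np.array([0,.2,.4,0,.4,.2,-.15])
r=least_squares(lambda k:np.concatenate([(fk(q,k)[0]-p)*1000 for q,p in D]+[(k-k0)*2]),k0)
print(r.x.round(4),r.fun[:9].round(2)); np.save('k.npy',r.x);h.K=r.x;P()
E
```

```text
[-0.106   0.0592  0.6063  0.007   0.498   0.3    -0.1086] [ 27.27  46.06 -64.52   5.67  17.71  -2.5  -36.58 -61.6   67.02]
25 -20 [([-9, 15, -44, -181, -34, 86], np.float64(1.67)), ([-11, 28, -33, -181, -36, 87], np.float64(1.4))]
25 0 [([-22, 18, -40, -146, -37, 71], np.float64(0.0)), ([-17, 29, -31, -154, -37, 76], np.float64(0.0))]
25 10 [([-30, 21, -35, -120, -42, 58], np.float64(0.0)), ([-22, 30, -28, -132, -40, 64], np.float64(0.0))]
25 20 [([-36, 25, -28, -101, -50, 49], np.float64(0.0)), ([-26, 32, -23, -114, -45, 55], np.float64(0.0))]
35 -20 [([-9, 12, -38, -181, -14, 85], np.float64(1.51)), ([-11, 25, -29, -181, -19, 86], np.float64(1.28))]
35 0 [([-20, 14, -35, -126, -20, 50], np.float64(0.0)), ([-16, 26, -27, -143, -22, 64], np.float64(0.0))]
35 10 [([-27, 17, -30, -101, -30, 36], np.float64(0.0)), ([-20, 28, -24, -117, -27, 48], np.float64(0.0))]
35 20 [([-32, 21, -24, -86, -41, 31], np.float64(0.0)), ([-24, 30, -21, -99, -35, 40], np.float64(0.0))]
pour -10 1 ([12, 13, -30, -181, -31, 86], np.float64(3.74)) ([12, 13, -30, -181, -31, 176], np.float64(3.74)) ([10, 11, -2
[... 1642 characters left out ...]
24, -124, -38, 177], np.float64(0.7)) ([1, 16, -20, -106, -33, 177], np.float64(2.01))
pour 30 -1 ([2, 17, -26, -134, -39, 57], np.float64(0.0)) ([2, 17, -26, -134, -39, -33], np.float64(0.0)) ([2, 17, -26, -134, -39, -73], np.float64(0.0)) ([2, 17, -26, -134, -39, -93], np.float64(0.0))
pour 40 1 ([-3, 20, -21, -116, -47, 46], np.float64(0.0)) ([-3, 20, -21, -116, -47, 136], np.float64(0.0)) ([-3, 20, -21, -116, -47, 176], np.float64(0.0)) ([-3, 19, -17, -99, -44, 177], np.float64(1.58))
pour 40 -1 ([-3, 20, -21, -116, -47, 46], np.float64(0.0)) ([-3, 20, -21, -116, -47, -44], np.float64(0.0)) ([-3, 20, -21, -116, -47, -84], np.float64(0.0)) ([-3, 20, -21, -116, -47, -104], np.float64(0.0))
```

Run:
```python
from h import *
R=pose(0,30)
for b in(.12,0): delta([.6465,-.23,.046],R,back=b,deep=.004)
```

```text
lin [  37.8   66.8 -177.3] rot [ 1.85  1.56 -4.59] | 5.2
lin [ 141.8   66.8 -237.3] rot [ 1.85  1.56 -4.59] | 5.2
```

>>> carry_out:
  moves:
    - {"linear":[20,40,-20],"rot":[0.9,0.8,-2.3]}
    - {"linear":[38,67,-50],"rot":[1.85,1.6,-4.6]}
    - {"linear":[38,67,-80],"rot":[1.85,1.6,-4.6]}
    - {"linear":[38,67,-110],"rot":[1.85,1.6,-4.6]}
    - {"linear":[38,67,-140],"rot":[1.85,1.6,-4.6]}
    - {"linear":[38,67,-160],"rot":[1.85,1.6,-4.6]}
    - {"linear":[38,67,-160],"rot":[1.85,1.6,-4.6]}

```text
time: 2.0
tcp_pos: [0.5591, -0.2302, 0.1036]
eef_rot: [[-0.513, 0.008, 0.858], [0.014, 1.0, -0.001], [-0.858, 0.011, -0.513]]
ft_force: [-1.0, -0.6, 1.2]
gripper_width: 0.0854
grasp_force: 0.0
```

Run:
```python
from h import *
st();im,d,c=cam('wrist');save('w1.png',im);P=cloud(d,c)
hsv=cv2.cvtColor(im,cv2.COLOR_RGB2HSV);m=(hsv[...,0]>95)&(hsv[...,0]<125)&(hsv[...,1]>90)&(d>0)
q=P[m&(np.abs(P[...,0]-.65)<.06)&(np.abs(P[...,1]+.23)<.06)];r=q[q[:,2]>.066];print(len(q),len(r),q[:,2].min(),q[:,2].max())
if len(r)>5: print(cv2.minEnclosingCircle((r[:,:2]*1000).astype(np.float32)),r.min(0),r.max(0))
for lo in(.02,.04): s=q[(q[:,2]>lo)&(q[:,2]<lo+.01)];print(lo,s[:,:2].min(0),s[:,:2].max(0)) if len(s) else 0
R=pose(0,30)
delta([.6465,-.23,.046],R,deep=.004)
```

```text
2.0 q [ -44.    21.2  -27.5 -101.9  -37.5   40.5] tcp [ 0.5591 -0.2302  0.1036] w 0.0854 F [-1.  -0.6  1.2] g 0.0
5153 821 0.0017157362671640524 0.07175667837409515
((646.4196166992188, -230.01272583007812), 33.45874786376953) [ 0.61355316 -0.26193727  0.06600204] [ 0.67962417 -0.19743822  0.07175668]
0.02 [ 0.61692792 -0.25686121] [ 0.63645423 -0.20309102]
0.04 [ 0.61546953 -0.25839272] [ 0.63653973 -0.20021974]
lin [106.1   0.6 -71.3] rot [-0.48 -0.71  0.41] | 1.0
```

View pics/w1.png

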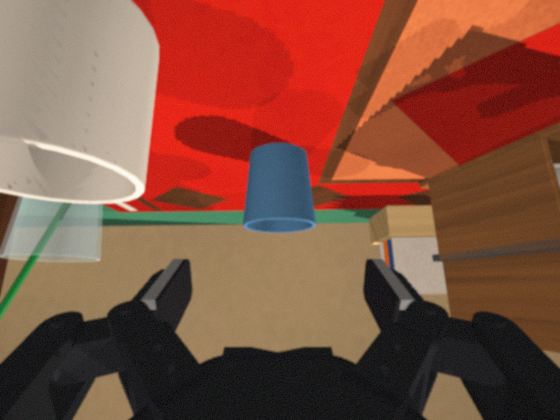

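The wrist view is upside-down. The cup spans (245–315, 143–235) and sits centred between the fingers, the mug is at upper left, and the cup centre is confirmed at (646,-230).

Run:
```python
from h import *
o=env.observe();p=env.camera_params('wrist');R=cv2.Rodrigues(np.array(p['rvec'],float))[0];c=-R.T@np.array(p['tvec'],float).ravel()
print(c,np.array(o['eef_rot']).T@(c-o['tcp_pos']))
```

```text
[ 0.38284403 -0.22982216  0.12713551] [ 0.07224972 -0.00036688 -0.16320613]
```

>>> carry_out:
  moves:
    - {"linear":[18,0,-12],"rot":[-0.5,-0.7,0.4]}
    - {"linear":[36,0,-24],"rot":[-0.5,-0.7,0.4]}
    - {"linear":[54,0,-36],"rot":[-0.5,-0.7,0.4]}
    - {"linear":[72,0,-48],"rot":[-0.5,-0.7,0.4]}
    - {"linear":[88,0,-58],"rot":[-0.5,-0.7,0.4]}
    - {"linear":[100,0,-64],"rot":[-0.5,-0.7,0.4]}
    - {"linear":[106,0,-67],"rot":[-0.5,-0.7,0.4]}
    - {"linear":[106,0,-67],"rot":[-0.5,-0.7,0.4]}

```text
time: 2.85
tcp_pos: [0.6678, -0.2301, 0.0417]
eef_rot: [[-0.496, -0.002, 0.868], [-0.005, 1.0, -0.0], [-0.868, -0.005, -0.496]]
ft_force: [-0.6, 0.0, -0.3]
gripper_width: 0.0852
grasp_force: 0.0
```

>>> carry_out:
  moves:
    - {"linear":[0,0,0],"rot":[0,0,0]}
    - {"linear":[0,0,0],"rot":[0,0,0]}
    - {"linear":[0,0,0],"rot":[0,0,0]}
    - {"linear":[0,0,0],"rot":[0,0,0]}
    - {"linear":[0,0,0],"rot":[0,0,0]}
    - {"linear":[0,0,0],"rot":[0,0,0]}
    - {"linear":[0,0,0],"rot":[0,0,0]}
    - {"linear":[0,0,0],"rot":[0,0,0]}
  jaw: 1
  force: 40

```text
time: 3.65
tcp_pos: [0.6671, -0.2302, 0.0424]
eef_rot: [[-0.495, -0.002, 0.869], [-0.004, 1.0, -0.0], [-0.869, -0.004, -0.495]]
ft_force: [-3.7, 2.0, 6.0]
gripper_width: 0.0634
grasp_force: 42.5
```

>>> carry_out:
  moves:
    - {"linear":[0,0,12],"rot":[0,0,0]}
    - {"linear":[0,0,35],"rot":[0,0,0]}
    - {"linear":[0,0,65],"rot":[0,0,0]}
    - {"linear":[0,0,95],"rot":[0,0,0]}
    - {"linear":[0,0,130],"rot":[0,0,0]}
    - {"linear":[0,0,165],"rot":[0,0,0]}
    - {"linear":[0,0,195],"rot":[0,0,0]}
    - {"linear":[0,0,209],"rot":[0,0,0]}

```text
time: 4.45
tcp_pos: [0.6674, -0.2304, 0.2537]
eef_rot: [[-0.494, -0.001, 0.87], [-0.006, 1.0, -0.002], [-0.87, -0.007, -0.494]]
ft_force: [0.7, 0.4, -1.7]
gripper_width: 0.0634
grasp_force: 44.2
```

>>> carry_out:
  moves:
    - {"linear":[2,20,0],"rot":[0,0,1]}
    - {"linear":[4,55,0],"rot":[0,0,3]}
    - {"linear":[6,95,0],"rot":[0,0,6]}
    - {"linear":[8,135,0],"rot":[0,0,9]}
    - {"linear":[10,175,0],"rot":[0,0,12]}
    - {"linear":[13,215,0],"rot":[0,0,15]}
    - {"linear":[16,255,0],"rot":[0,0,18]}
    - {"linear":[18,290,0],"rot":[0,0,20]}

```text
time: 5.25
tcp_pos: [0.6842, 0.0606, 0.2485]
eef_rot: [[-0.468, -0.343, 0.814], [-0.174, 0.939, 0.296], [-0.867, -0.003, -0.499]]
ft_force: [0.7, -0.0, -1.7]
gripper_width: 0.0632
grasp_force: 44.2
```

Run:
```python
from h import *
o=st()
R0=np.array(o['eef_rot']);t=R0[:,2];print('t',t)
for roll,pitch in((0,30),(45,24),(90,18),(135,12)):
    delta([.671,.080,.26],pose(20,pitch,-roll))
im,d,c=cam('side');save('s1.png',im[80:300,100:440])
```

```text
5.25 q [  4.2  10.1 -14.6 -66.1 -15.  -16.4] tcp [0.6842 0.0606 0.2485] w 0.0632 F [ 0.7 -0.  -1.7] g 44.2
t [ 0.81430569  0.2963605  -0.49907584]
lin [ 2.  25.   2.2] rot [ 0.13  0.11 -0.09] | 0.2
lin [ 2.8 25.3  3.9] rot [ 39.78   8.49 -20.5 ] | 45.6
lin [ 3.5 25.5  5.8] rot [ 80.75  19.43 -36.69] | 90.8
lin [ 4.  25.7  7.7] rot [121.86  35.08 -48.48] | 135.8
```

View pics/s1.png

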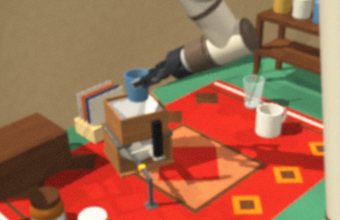

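The side crop shows the blue cup held upright above the hopper, with the fingers coming in from the right.

Run:
```python
from h import *
for roll,pitch in((0,24),(10,18),(25,14),(40,12)):
    delta([.671,.080,.26],pose(20,pitch,-roll))
```

```text
lin [ 3.1 20.5  4.1] rot [ 1.97 -5.6  -0.41] | 5.9
lin [ 3.8 20.7  5.9] rot [12.62 -8.04 -4.48] | 15.6
lin [ 4.1 20.8  7.2] rot [27.16 -6.7  -9.79] | 29.6
lin [ 4.2 20.9  7.8] rot [ 41.05  -3.21 -14.77] | 43.7
```

>>> carry_out:
  moves:
    - {"linear":[2,10,3],"rot":[2,-5.6,-0.4]}
    - {"linear":[3,16,5],"rot":[7,-7,-2.2]}
    - {"linear":[4,21,6],"rot":[12.6,-8,-4.5]}
    - {"linear":[4,21,7],"rot":[19,-7.5,-7]}
    - {"linear":[4,21,7],"rot":[27,-6.7,-9.8]}
    - {"linear":[4,21,7],"rot":[34,-5,-12.3]}
    - {"linear":[4,21,8],"rot":[41,-3.2,-14.8]}
    - {"linear":[4,21,8],"rot":[41,-3.2,-14.8]}

```text
time: 6.1
tcp_pos: [0.688, 0.0792, 0.2547]
eef_rot: [[-0.371, -0.123, 0.921], [0.549, 0.77, 0.324], [-0.749, 0.626, -0.218]]
ft_force: [-0.0, -1.0, -2.9]
gripper_width: 0.0632
grasp_force: 44.4
```

Run:
```python
from h import *
o=st();print(o['eef_rot'])
for roll,pitch in((40,12),(80,12),(110,12),(140,12)):
    delta([.671,.080,.26],pose(20,pitch,-roll))
```

```text
6.1 q [ -16.    16.1  -25.  -122.4  -42.1    9.5] tcp [0.688  0.0792 0.2547] w 0.0632 F [-0.  -1.  -2.9] g 44.4
[[-0.3705787  -0.12332633  0.92057702]
 [ 0.54922875  0.77019181  0.32427206]
 [-0.74901216  0.62577568 -0.21768232]]
lin [0.2 7.1 1.4] rot [ 0.31 -0.5   0.57] | 0.8
lin [0.2 7.1 1.4] rot [37.09 12.7  -7.97] | 40.0
lin [0.2 7.1 1.4] rot [ 64.66  22.62 -14.4 ] | 70.0
lin [0.2 7.1 1.4] rot [ 92.21  32.58 -20.86] | 100.0
```

>>> carry_out:
  moves:
    - {"linear":[0,7,1],"rot":[7.4,2.6,-1.7]}
    - {"linear":[0,7,1],"rot":[14.7,5.2,-3.3]}
    - {"linear":[0,7,1],"rot":[22.1,7.8,-5]}
    - {"linear":[0,7,1],"rot":[28.6,10.1,-6.5]}
    - {"linear":[0,7,1],"rot":[35,12.4,-7.9]}
    - {"linear":[0,7,1],"rot":[41.5,14.7,-9.4]}
    - {"linear":[0,7,1],"rot":[48,17,-10.9]}
    - {"linear":[0,7,1],"rot":[54,19,-12.2]}

```text
time: 6.9
tcp_pos: [0.6888, 0.0873, 0.2584]
eef_rot: [[-0.303, 0.245, 0.921], [0.942, -0.067, 0.328], [0.142, 0.967, -0.21]]
ft_force: [0.4, 0.6, -1.8]
gripper_width: 0.0636
grasp_force: 44.3
```

>>> carry_out:
  moves:
    - {"linear":[0,0,0],"rot":[5.5,1.9,-1.2]}
    - {"linear":[0,0,0],"rot":[11,3.9,-2.5]}
    - {"linear":[0,0,0],"rot":[18,6.4,-4]}
    - {"linear":[0,0,0],"rot":[25,8.9,-5.7]}
    - {"linear":[0,0,0],"rot":[32,11.3,-7.2]}
    - {"linear":[0,0,0],"rot":[39,13.8,-8.8]}
    - {"linear":[0,0,0],"rot":[42,14.9,-9.5]}
    - {"linear":[0,0,0],"rot":[42,14.9,-9.5]}

```text
time: 7.7
tcp_pos: [0.6889, 0.0874, 0.2588]
eef_rot: [[-0.04, 0.386, 0.922], [0.614, -0.718, 0.328], [0.788, 0.579, -0.208]]
ft_force: [0.0, 0.0, -2.0]
gripper_width: 0.0634
grasp_force: 44.3
```

Run:
```python
from h import *
o=st();print(o['eef_rot'])
im,d,c=cam('side');im2,d2,c2=cam('top')
a=cv2.resize(im[120:270,150:350],(400,300));b=cv2.resize(im2[110:250,190:330+46],(400,300))
save('p1.png',np.hstack([a,b]))
```

```text
7.7 q [ -15.4   16.1  -25.2 -123.6  -42.3  -93.4] tcp [0.6889 0.0874 0.2588] w 0.0634 F [ 0.  0. -2.] g 44.3
[[-0.0403649   0.38592777  0.9216455 ]
 [ 0.61423026 -0.71794444  0.32753162]
 [ 0.78809381  0.57932334 -0.20806876]]
```

View pics/p1.png

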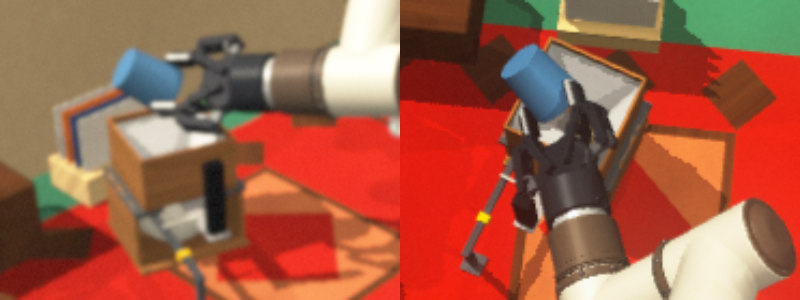

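The cup is tipped well past horizontal. In the right half its mouth, near (565,95), is over the hopper, and nothing has spilled. I'll shake it slightly, then roll back.

>>> carry_out:
  moves:
    - {"linear":[0,0,0],"rot":[7,2.5,-1.6]}
    - {"linear":[0,0,0],"rot":[13,4.6,-2.9]}
    - {"linear":[0,0,0],"rot":[13,4.6,-2.9]}
    - {"linear":[0,0,0],"rot":[7,2.5,-1.6]}
    - {"linear":[0,0,0],"rot":[0,0,0]}
    - {"linear":[0,0,10],"rot":[-7.4,-2.6,1.7]}
    - {"linear":[0,0,20],"rot":[-14.7,-5.2,3.3]}
    - {"linear":[0,0,25],"rot":[-22,-7.8,5]}

```text
time: 8.6
tcp_pos: [0.6892, 0.0876, 0.2851]
eef_rot: [[-0.197, 0.334, 0.922], [0.855, -0.402, 0.329], [0.48, 0.852, -0.206]]
ft_force: [-1.1, -1.0, -1.3]
gripper_width: 0.0634
grasp_force: 44.3
```

>>> carry_out:
  moves:
    - {"linear":[0,0,0],"rot":[-7.4,-2.6,1.7]}
    - {"linear":[0,-10,0],"rot":[-14.7,-5.2,3.3]}
    - {"linear":[0,-30,0],"rot":[-22,-7.8,5]}
    - {"linear":[0,-60,0],"rot":[-29.4,-10.4,6.6]}
    - {"linear":[0,-90,0],"rot":[-36.8,-13,8.3]}
    - {"linear":[0,-120,0],"rot":[-44,-15.6,10]}
    - {"linear":[0,-150,0],"rot":[-51.5,-18.2,11.6]}
    - {"linear":[0,-180,0],"rot":[-59,-20.8,13.3]}

```text
time: 9.4
tcp_pos: [0.6888, -0.0936, 0.284]
eef_rot: [[-0.389, -0.026, 0.921], [0.736, 0.593, 0.327], [-0.554, 0.805, -0.211]]
ft_force: [-0.3, -0.3, -1.8]
gripper_width: 0.0634
grasp_force: 44.4
```

Run:
```python
from h import *
o=st();print(o['eef_rot'])
im2,d2,c2=cam('top')
save('p2.png',cv2.resize(im2[110:250,190:330],(500,500)))
for az,r,p in((20,20,12),(20,0,20),(0,0,30)): delta([.651,-.23,.12],pose(az,p,-r))
```

```text
9.4 q [ -30.4   16.4  -14.5 -100.7  -49.6  -25.1] tcp [ 0.6888 -0.0936  0.284 ] w 0.0634 F [-0.3 -0.3 -1.8] g 44.4
[[-0.38855529 -0.02564206  0.92106855]
 [ 0.73607312  0.59267036  0.32701408]
 [-0.55427534  0.80503685 -0.21141077]]
lin [ -21.3 -125.6 -167.2] rot [-32.14 -11.83   8.1 ] | 35.2
lin [ -22.  -125.8 -169.7] rot [-52.2  -11.13  16.02] | 55.7
lin [ -22.3 -131.8 -172.7] rot [-53.21   7.38   2.12] | 53.8
```

View pics/p2.png

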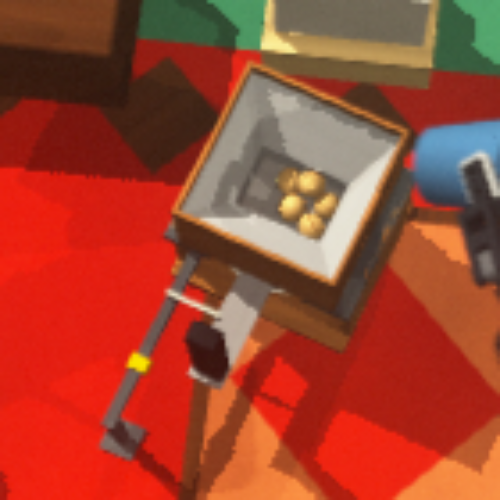

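All five walnuts lie in the hopper's chute, at about (285–325, 175–225). Now I'll put the cup back.

>>> carry_out:
  moves:
    - {"linear":[-3,-25,0],"rot":[-7.6,1,0.3]}
    - {"linear":[-6,-50,0],"rot":[-15.2,2,0.6]}
    - {"linear":[-9,-75,-10],"rot":[-22.8,3.1,0.9]}
    - {"linear":[-12,-100,-30],"rot":[-30.4,4.2,1.2]}
    - {"linear":[-16,-115,-60],"rot":[-38,5.3,1.5]}
    - {"linear":[-20,-125,-90],"rot":[-45.6,6.4,1.8]}
    - {"linear":[-22,-132,-120],"rot":[-53.2,7.4,2.1]}
    - {"linear":[-22,-132,-150],"rot":[-53.2,7.4,2.1]}

```text
time: 10.25
tcp_pos: [0.6681, -0.223, 0.1353]
eef_rot: [[-0.499, 0.0, 0.866], [0.009, 1.0, 0.005], [-0.866, 0.01, -0.499]]
ft_force: [-0.2, 0.9, -1.9]
gripper_width: 0.0633
grasp_force: 44.4
```

Run:
```python
from h import *
st();delta([.6508,-.23,.0517],pose(0,29.7))
```

```text
10.25 q [-32.5  22.9 -15.6 -97.6 -28.2  25.8] tcp [ 0.6681 -0.223   0.1353] w 0.0633 F [-0.2  0.9 -1.9] g 44.4
lin [ -1.   -7.  -92.9] rot [-0.57 -0.27  0.02] | 0.6
```

>>> carry_out:
  moves:
    - {"linear":[-1,-5,-25],"rot":[-0.6,-0.3,0]}
    - {"linear":[-1,-7,-50],"rot":[-0.6,-0.3,0]}
    - {"linear":[-1,-7,-70],"rot":[-0.6,-0.3,0]}
    - {"linear":[-1,-7,-80],"rot":[-0.6,-0.3,0]}
    - {"linear":[-1,-7,-85],"rot":[-0.6,-0.3,0]}
    - {"linear":[-1,-7,-88],"rot":[-0.6,-0.3,0]}
    - {"linear":[-1,-7,-90],"rot":[-0.6,-0.3,0]}
    - {"linear":[-1,-7,-90],"rot":[-0.6,-0.3,0]}

```text
time: 11.05
tcp_pos: [0.6663, -0.2314, 0.0445]
eef_rot: [[-0.497, 0.004, 0.868], [0.007, 1.0, -0.001], [-0.868, 0.005, -0.497]]
ft_force: [-0.1, -0.2, -1.7]
gripper_width: 0.0637
grasp_force: 44.5
```

>>> carry_out:
  moves:
    - {"linear":[0,0,-1],"rot":[0,0,0]}
    - {"linear":[0,0,-2],"rot":[0,0,0]}
    - {"linear":[0,0,-2.5],"rot":[0,0,0]}
    - {"linear":[0,0,-2.5],"rot":[0,0,0]}

```text
time: 11.45
tcp_pos: [0.6665, -0.2314, 0.0425]
eef_rot: [[-0.496, 0.004, 0.869], [0.007, 1.0, -0.0], [-0.869, 0.006, -0.496]]
ft_force: [-0.4, 0.9, 2.2]
gripper_width: 0.0632
grasp_force: 44.5
```

Contact (force up about 4 N). Releasing, then backing out along the tool axis.

>>> carry_out:
  moves:
    - {"linear":[0,0,0],"rot":[0,0,0]}
    - {"linear":[0,0,0],"rot":[0,0,0]}
    - {"linear":[0,0,0],"rot":[0,0,0]}
    - {"linear":[0,0,0],"rot":[0,0,0]}
    - {"linear":[0,0,0],"rot":[0,0,0]}
    - {"linear":[0,0,0],"rot":[0,0,0]}
    - {"linear":[0,0,0],"rot":[0,0,0]}
    - {"linear":[0,0,0],"rot":[0,0,0]}
  jaw: -1

```text
time: 12.25
tcp_pos: [0.666, -0.2314, 0.0414]
eef_rot: [[-0.498, 0.005, 0.867], [0.008, 1.0, -0.001], [-0.867, 0.007, -0.498]]
ft_force: [0.1, -0.0, -0.2]
gripper_width: 0.0855
grasp_force: 0.0
```

>>> carry_out:
  moves:
    - {"linear":[-9,0,5],"rot":[0,0,0]}
    - {"linear":[-26,0,15],"rot":[0,0,0]}
    - {"linear":[-43,0,25],"rot":[0,0,0]}
    - {"linear":[-60,0,35],"rot":[0,0,0]}
    - {"linear":[-78,0,45],"rot":[0,0,0]}
    - {"linear":[-95,0,60],"rot":[0,0,0]}
    - {"linear":[-110,0,90],"rot":[0,0,0]}
    - {"linear":[-115,0,120],"rot":[0,0,0]}

```text
time: 13.05
tcp_pos: [0.5486, -0.2317, 0.1615]
eef_rot: [[-0.5, 0.007, 0.866], [0.01, 1.0, -0.002], [-0.866, 0.008, -0.5]]
ft_force: [-0.1, 0.3, 0.0]
gripper_width: 0.0855
grasp_force: 0.0
```

Run:
```python
from h import *
o=st()
im,d,c=cam('top');P=cloud(d,c);hsv=cv2.cvtColor(im,cv2.COLOR_RGB2HSV)
q=P[(d>0)&(np.abs(P[...,0]-.6465)<.06)&(np.abs(P[...,1]+.23)<.06)&(P[...,2]>.06)&(P[...,2]<.1)]
print('cup',cv2.minEnclosingCircle((q[:,:2]*1000).astype(np.float32)),q[:,2].max()) if len(q) else print('no')
for az in(-18.5,):
  for p in(90,60,45,30): delta([.5417,.095,.183],pose(az,p),back=.08)
```

```text
13.05 q [-41.3  13.3 -25.7 -92.2 -34.8  25.8] tcp [ 0.5486 -0.2317  0.1615] w 0.0855 F [-0.1  0.3  0. ] g 0.0
cup ((645.66357421875, -230.54324340820312), 34.543785095214844) 0.0782465643214414
lin [ -9.3 327.7  75.1] rot [  9.94  60.03 -16.49] | 63.0
lin [-38.4 337.4  66.9] rot [  5.02  30.33 -17.79] | 35.5
lin [-50.4 341.4  57.2] rot [  2.57  15.47 -18.11] | 24.0
lin [-59.7 344.5  44.5] rot [  0.11   0.6  -18.22] | 18.2
```

Run:
```python
from h import *
R=pose(71.5,90);o=env.observe();delta([.5417,.095,.265],R)
T=Ro.from_matrix(R@np.array(o['eef_rot']).T).as_rotvec(degrees=True)
print((T/np.linalg.norm(T)).round(4))
```

```text
lin [ -9.3 327.7  77.1] rot [-37.5   52.38  64.6 ] | 91.2
[-0.4111  0.5741  0.7081]
```

>>> carry_out:
  moves:
    - {"linear":[-5,10,40],"rot":[-3.3,4.6,5.7]}
    - {"linear":[-10,40,80],"rot":[-6.6,9.2,11.4]}
    - {"linear":[-15,80,110],"rot":[-9.9,13.8,17]}
    - {"linear":[-15,120,120],"rot":[-13.2,18.4,22.7]}
    - {"linear":[-15,160,120],"rot":[-16.5,23,28.4]}
    - {"linear":[-15,200,120],"rot":[-19.8,27.6,34]}
    - {"linear":[-15,235,120],"rot":[-23,32.2,39.7]}
    - {"linear":[-13,265,120],"rot":[-26.3,36.8,45.4]}
  jaw: -0.2

```text
time: 13.9
tcp_pos: [0.5352, 0.0083, 0.2794]
eef_rot: [[-0.64, -0.644, 0.419], [-0.642, 0.748, 0.168], [-0.422, -0.161, -0.892]]
ft_force: [0.8, 0.7, -0.8]
gripper_width: 0.0514
grasp_force: 0.0
```

Run:
```python
from h import *
st();delta([.5417,.095,.29],pose(71.5,90))
```

```text
13.9 q [ 16.8  -1.9 -23.1  -3.4 -42.1 -62. ] tcp [0.5352 0.0083 0.2794] w 0.0514 F [ 0.8  0.7 -0.8] g 0.0
lin [ 6.5 86.7 -8.1] rot [-16.03  21.88  28.13] | 39.1
```

>>> carry_out:
  moves:
    - {"linear":[1,20,0],"rot":[-3.2,4.4,5.6]}
    - {"linear":[3,40,0],"rot":[-6.4,8.8,11.2]}
    - {"linear":[4,60,0],"rot":[-9.6,13.1,16.9]}
    - {"linear":[5,75,-4],"rot":[-12.8,17.5,22.5]}
    - {"linear":[6,87,-8],"rot":[-16,21.9,28.1]}
    - {"linear":[6,87,-8],"rot":[-16,21.9,28.1]}

```text
time: 14.5
tcp_pos: [0.5436, 0.0961, 0.2676]
eef_rot: [[-0.32, -0.947, -0.004], [-0.947, 0.32, 0.001], [0.0, 0.004, -1.0]]
ft_force: [0.3, 0.4, -0.6]
gripper_width: 0.0514
grasp_force: 0.0
```

Run:
```python
from h import *
o=st();im,d,c=cam('wrist');P=cloud(d,c)
im[...]=im;save('w2.png',im)
hsv=cv2.cvtColor(im,cv2.COLOR_RGB2HSV)
m=(d>0)&(P[...,2]>.19)&(P[...,2]<.21)&(np.hypot(P[...,0]-.542,P[...,1]-.095)<.03);q=P[m]
print(len(q));print(q.mean(0),cv2.minAreaRect((q[:,:2]*1000).astype(np.float32))) if len(q)>5 else 0
y=(hsv[...,0]>20)&(hsv[...,0]<35)&(hsv[...,1]>150)&(d>0)&(np.abs(P[...,2]-.094)<.02);q=P[y]
print('mark',len(q));print(cv2.minAreaRect((q[:,:2]*1000).astype(np.float32)),q.mean(0)) if len(q)>5 else 0
delta([.5417,.095,.175],pose(71.5,90))
```

```text
14.5 q [ 26.7  13.   -4.2  -0.2 -73.1 -45.4] tcp [0.5436 0.0961 0.2676] w 0.0514 F [ 0.3  0.4 -0.6] g 0.0
670
[0.54565599 0.09630623 0.20022346] ((545.9942626953125, 97.8189926147461), (25.844707489013672, 17.674724578857422), 71.4374771118164)
mark 136
((543.4150390625, 156.90576171875), (16.381256103515625, 12.932086944580078), 68.04238891601562) [0.54344866 0.1558605  0.09184989]
lin [-1.200e+00 -1.000e-01 -1.119e+02] rot [-0.12 -0.16  0.29] | 0.4
```

View pics/w2.png

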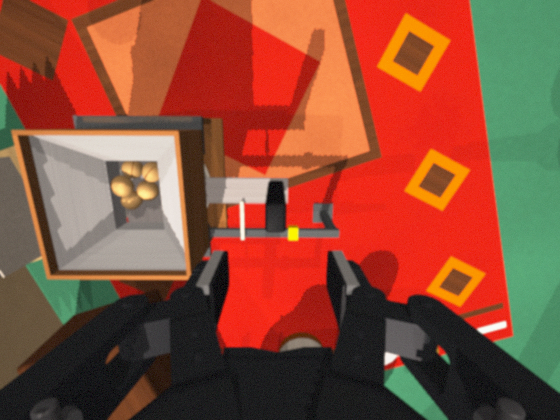

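The wrist view shows the fingers straddling the black handle line at (275,208). The white pointer is at (242,220), the yellow mark at (293,234), and all five walnuts are in the chute.

>>> carry_out:
  moves:
    - {"linear":[2,1,-25],"rot":[0,0,0]}
    - {"linear":[2,1,-50],"rot":[0,0,0]}
    - {"linear":[2,1,-75],"rot":[0,0,0]}
    - {"linear":[2,1,-95],"rot":[0,0,0]}
    - {"linear":[2,1,-108],"rot":[0,0,0]}
    - {"linear":[2,1,-108],"rot":[0,0,0]}

```text
time: 15.15
tcp_pos: [0.5429, 0.0937, 0.1604]
eef_rot: [[-0.325, -0.946, -0.003], [-0.946, 0.325, 0.002], [-0.001, 0.004, -1.0]]
ft_force: [-0.8, 0.5, 0.6]
gripper_width: 0.0509
grasp_force: 0.0
```

>>> carry_out:
  moves:
    - {"linear":[0,0,0],"rot":[0,0,0]}
    - {"linear":[0,0,0],"rot":[0,0,0]}
    - {"linear":[0,0,0],"rot":[0,0,0]}
    - {"linear":[0,0,0],"rot":[0,0,0]}
    - {"linear":[0,0,0],"rot":[0,0,0]}
    - {"linear":[0,0,0],"rot":[0,0,0]}
    - {"linear":[0,0,0],"rot":[0,0,0]}
    - {"linear":[0,0,0],"rot":[0,0,0]}
  jaw: 1
  force: 50

```text
time: 15.95
tcp_pos: [0.5451, 0.0952, 0.1634]
eef_rot: [[-0.323, -0.946, 0.002], [-0.946, 0.323, 0.003], [-0.003, -0.001, -1.0]]
ft_force: [-3.3, -0.4, 6.1]
gripper_width: 0.0173
grasp_force: 50.3
```

```bash
cat > gap.py <<'E'
from h import *
st();im,d,c=cam('wrist');P=cloud(d,c);hsv=cv2.cvtColor(im,cv2.COLOR_RGB2HSV).astype(int)
u=np.array([.948,-.317]);v=np.array([.317,.948])
np.savez('g.npz',im=im,d=d,P=P)
y=(hsv[...,0]>22)&(hsv[...,0]<33)&(hsv[...,1]>170)&(hsv[...,2]>120)&(d>0)&(np.abs(P[...,2]-.09)<.03)
q=P[y];s=q[:,:2]@u;print('mark',len(q),np.percentile(s,[2,50,98]).round(4),q[:,2].mean()) if len(q) else print('no mark')
mk=np.array([.5434,.156])@u
S=P[...,:2]@u;L=P[...,:2]@v; L0=np.array([.5434,.156])@v
w=(hsv[...,1]<70)&(hsv[...,2]>140)&(d>0)&(np.abs(P[...,2]-.1)<.012)&(np.abs(L-L0+.012)<.02)&(abs(S-mk)<.09)
q=P[w];print('ptr',len(q),np.percentile(S[w],[2,50,98]).round(4),np.percentile(q[:,2],[5,95])) if len(q) else print('no ptr')
E
python3 gap.py
```

```text
15.95 q [ 26.6  17.3 -13.7  -0.1 -58.8 -45.4] tcp [0.5451 0.0952 0.1634] w 0.0173 F [-3.3 -0.4  6.1] g 50.3
no mark
ptr 253 [0.4104 0.5289 0.5548] [0.0902845  0.09977512]
```

>>> carry_out:
  moves:
    - {"linear":[-7,2,0],"rot":[0,0,0]}
    - {"linear":[-16,5,0],"rot":[0,0,0]}
    - {"linear":[-26,9,0],"rot":[0,0,0]}
    - {"linear":[-36,12,0],"rot":[0,0,0]}
    - {"linear":[-46,15,0],"rot":[0,0,0]}
    - {"linear":[-54,18,0],"rot":[0,0,0]}
    - {"linear":[-59,20,0],"rot":[0,0,0]}
    - {"linear":[-59,20,0],"rot":[0,0,0]}

```text
time: 16.8
tcp_pos: [0.4877, 0.1151, 0.1635]
eef_rot: [[-0.322, -0.947, 0.006], [-0.947, 0.322, 0.003], [-0.005, -0.005, -1.0]]
ft_force: [5.3, -5.2, 3.0]
gripper_width: 0.0167
grasp_force: 49.8
```

```bash
python3 gap.py
python3 - <<'E'
from h import *
a,_,c=cam('side');b,_,ct=cam('top');w=np.load('g.npz')['im']
f=lambda i:cv2.resize(i,(400,300),interpolation=cv2.INTER_CUBIC)
save('g1.png',np.vstack([np.hstack([f(a[210:270,205:285]),f(b[175:235,200:280])]),np.hstack([f(w),f(b[100:220,190:350])])]))
E
```

```text
16.8 q [ 31.9  12.2 -20.9   0.  -56.5 -50.7] tcp [0.4877 0.1151 0.1635] w 0.0167 F [ 5.3 -5.2  3. ] g 49.8
mark 5 [0.47   0.4709 0.471 ] 0.0923124879881009
ptr 326 [0.4643 0.5483 0.5554] [0.09081047 0.09961184]
```

View pics/g1.png

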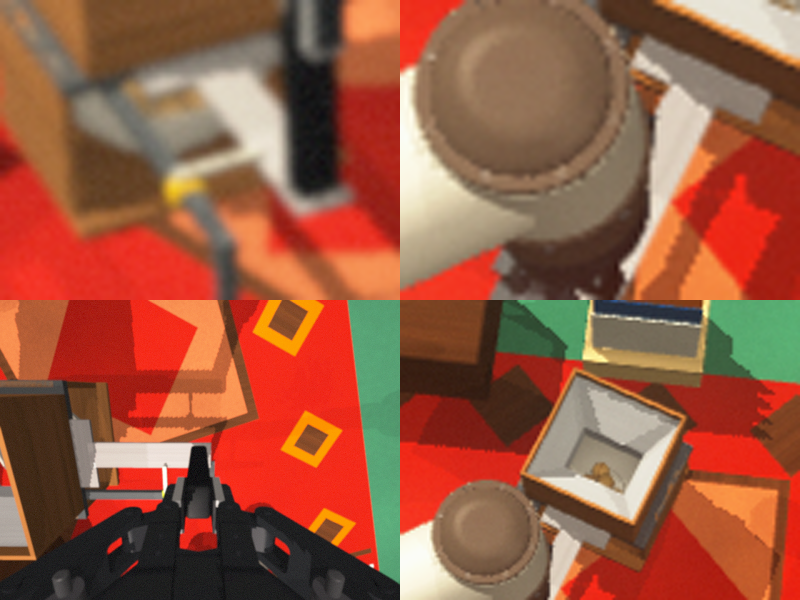

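The left-bottom wrist view shows the pointer at (165,480), right beside the yellow mark. In the side crop the pointer end at (195,172) touches the yellow collar at (185,187). The hopper is empty apart from walnuts seen through the outlet.

Run:
```python
from h import *
u=np.array([.948,-.317])
def ext(n,z_m,z_p):
    im,d,c=cam(n);hsv=cv2.cvtColor(im,cv2.COLOR_RGB2HSV).astype(int)
    if n=='side': box=(slice(210,270),slice(205,285))
    else: box=(slice(215,290),slice(200,260))
    k=np.zeros(im.shape[:2],bool);k[box]=1
    y=k&(hsv[...,0]>20)&(hsv[...,0]<35)&(hsv[...,1]>140)&(hsv[...,2]>100)
    v,uu=np.nonzero(y);m=ray(c,np.c_[uu,v],z_m);print(n,'mark',len(v),uu.mean(),v.mean(),'s',np.percentile(m[:,:2]@u,[5,50,95]).round(4))
    w=k&(hsv[...,1]<70)&(hsv[...,2]>150)
    P=ray(c,np.stack(np.nonzero(w)[::-1],-1),z_p);s=P[:,:2]@u;l=P[:,:2]@[.317,.948]
    for a in np.arange(.28,.335,.005):
        g=(l>a)&(l<a+.005)&(s>.43)&(s<.5)
        if g.sum(): print('  l %.3f n %d s %.4f..%.4f med %.4f'%(a,g.sum(),s[g].min(),s[g].max(),np.median(s[g])))
ext('side',.090,.1);ext('wrist',.092,.1)
```

```text
side mark 23 240.82608695652175 247.17391304347825 s [0.4596 0.4659 0.4727]
  l 0.280 n 29 s 0.4334..0.4994 med 0.4637
  l 0.285 n 26 s 0.4307..0.4976 med 0.4635
  l 0.290 n 7 s 0.4592..0.4988 med 0.4674
  l 0.295 n 5 s 0.4604..0.4698 med 0.4657
  l 0.300 n 4 s 0.4628..0.4693 med 0.4660
  l 0.305 n 7 s 0.4599..0.4976 med 0.4652
  l 0.310 n 7 s 0.4594..0.4989 med 0.4676
  l 0.315 n 4 s 0.4606..0.4712 med 0.4665
  l 0.320 n 4 s 0.4642..0.4695 med 0.4668
  l 0.325 n 3 s 0.4666..0.4707 med 0.4678
wrist mark 9 228.88888888888889 272.0 s [0.4698 0.4707 0.4715]
  l 0.280 n 26 s 0.4648..0.4690 med 0.4666
  l 0.285 n 34 s 0.4643..0.4686 med 0.4667
  l 0.290 n 30 s 0.4645..0.4689 med 0.4667
  l 0.295 n 36 s 0.4647..0.4692 med 0.4669
  l 0.300 n 26 s 0.4642..0.4686 med 0.4668
  l 0.305 n 18 s 0.4661..0.4688 med 0.4678
  l 0.310 n 4 s 0.4672..0.4689 med 0.4681
  l 0.315 n 26 s 0.4709..0.4937 med 0.4829
  l 0.325 n 1 s 0.4505..0.4505 med 0.4505
```

Pointer s = 0.4667 against mark 0.466, aligned to about 1 mm. I'll let it settle and check that the walnuts are down in the bowl.

>>> carry_out:
  moves:
    - {"linear":[0,0,0],"rot":[0,0,0]}
    - {"linear":[0,0,0],"rot":[0,0,0]}
    - {"linear":[0,0,0],"rot":[0,0,0]}
    - {"linear":[0,0,0],"rot":[0,0,0]}
    - {"linear":[0,0,0],"rot":[0,0,0]}
    - {"linear":[0,0,0],"rot":[0,0,0]}
    - {"linear":[0,0,0],"rot":[0,0,0]}
    - {"linear":[0,0,0],"rot":[0,0,0]}

```text
time: 17.85
tcp_pos: [0.4883, 0.1149, 0.1635]
eef_rot: [[-0.323, -0.947, 0.006], [-0.947, 0.323, 0.003], [-0.005, -0.005, -1.0]]
ft_force: [5.4, -5.1, 2.9]
gripper_width: 0.0168
grasp_force: 49.9
```

Run:
```python
from h import *
st();b,d,c=cam('top');P=cloud(d,c);s=slice(135,180),slice(250,292)
hsv=cv2.cvtColor(b,cv2.COLOR_RGB2HSV)[s].astype(int);Q=P[s]
R=Q-np.array([.6834,.0467,0]);x=R[...,0]*.948-R[...,1]*.317;y=R[...,0]*.317+R[...,1]*.948
m=(abs(x)<.055)&(abs(y)<.055)&(d[s]>0);br=m&(hsv[...,1]>90)
print('inside z',np.percentile(Q[m][:,2],[0,5,20]).round(3),'brown',br.sum(),Q[br][:,2].round(3)[:60])
k=m&(Q[...,2]<.09);print('low',k.sum(),np.sort(Q[k][:,2]).round(3))
a,_,_=cam('side');save('b1.png',np.hstack([cv2.resize(b[135:180,245:297],(390,338)),cv2.resize(a[190:270,195:285],(380,338))]))
```

```text
17.85 q [ 31.8  12.2 -20.9   0.1 -56.5 -50.7] tcp [0.4883 0.1149 0.1635] w 0.0168 F [ 5.4 -5.1  2.9] g 49.9
inside z [0.005 0.017 0.031] brown 65 [0.022 0.035 0.03  0.013 0.027 0.034 0.027 0.03  0.033 0.031 0.034 0.037
 0.034 0.034 0.033 0.03  0.016 0.032 0.034 0.037 0.032 0.031 0.035 0.026
 0.009 0.02  0.031 0.035 0.034 0.033 0.032 0.037 0.035 0.026 0.03  0.03
 0.035 0.044 0.046 0.044 0.036 0.035 0.028 0.028 0.047 0.047 0.042 0.041
 0.044 0.039 0.044 0.048 0.045 0.041 0.043 0.039 0.041 0.05  0.04  0.042]
low 377 [0.005 0.006 0.008 0.009 0.009 0.009 0.009 0.01  0.01  0.01  0.01  0.01
 0.01  0.01  0.011 0.011 0.011 0.011 0.011 0.011 0.011 0.012 0.012 0.012
 0.012 0.012 0.012 0.013 0.013 0.013 0.013 0.013 0.013 0.013 0.013 0.014
 0.014 0.014 0.014 0.015 0.015 0.015 0.015 0.015 0.015 0.015 0.015 0.015
 0.015 0.015 0.015 0.015 0.016 0.016 0.016 0.016 0.016 0.016 0.016 0.016
 0.017 0.017 0.017 0.017 0.017 0.017 0.017 0.017 0.017 0.017 0.017 0.017
 0.017 0.017 0.017 0.017 0.017 0.018 0.018 0.018 0.018 0.018 0.018 0.018
 0.018 0.018 0.018 0.018 0.019 0.019 0.019 0.019 0.019 0.019 0.019 0.01
[... 1010 characters left out ...]
0.031 0.031
 0.031 0.031 0.031 0.031 0.031 0.031 0.031 0.031 0.031 0.031 0.031 0.031
 0.031 0.032 0.032 0.032 0.032 0.032 0.032 0.032 0.032 0.032 0.032 0.032
 0.033 0.033 0.033 0.033 0.033 0.033 0.033 0.033 0.033 0.033 0.033 0.034
 0.034 0.034 0.034 0.034 0.034 0.034 0.034 0.034 0.034 0.034 0.034 0.035
 0.035 0.035 0.035 0.035 0.035 0.035 0.035 0.035 0.035 0.035 0.035 0.036
 0.036 0.036 0.036 0.037 0.037 0.037 0.037 0.037 0.038 0.038 0.038 0.038
 0.038 0.039 0.039 0.039 0.039 0.039 0.04  0.04  0.04  0.04  0.04  0.041
 0.041 0.041 0.041 0.042 0.042 0.042 0.042 0.042 0.043 0.043 0.043 0.043
 0.044 0.044 0.044 0.044 0.045 0.045 0.045 0.045 0.046 0.046 0.046 0.046
 0.047 0.047 0.048 0.05  0.051]
```

View pics/b1.png

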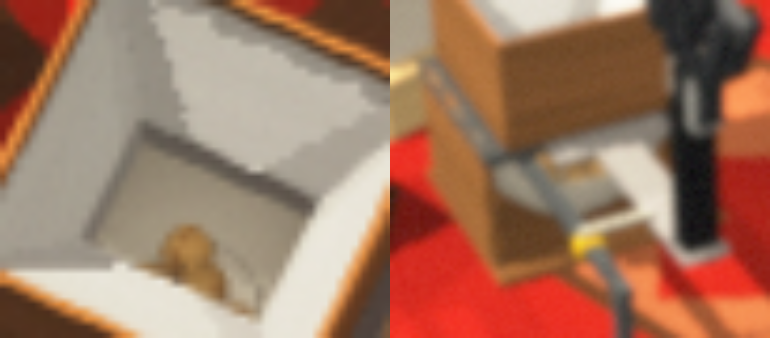

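The hopper and outlet are clear. The walnuts show in the bowl at z of about 20–50 mm, near (190,250) on the left and (580,165) on the right, and the pointer sits over the yellow mark. Handing in.

```bash
python3 -c "
from workcell import env
print(env.job_done())"
```

```text
the job is handed in; nothing more can be done
None
```

I handed the job in with the gate held open by the fingers, the pointer about 1 mm from the mark's centre, the cup upright on the counter and the hopper empty; I saw walnuts in the bowl but could not count all five, and no verdict came back.

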